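# Clip a wood sample on the bench microscope, capture it, and clear the clip

### The job

On the bench microscope, press down the thumb button on the clip's heel so that its nose rises, swing the clip round its screw onto the dark wood slip and let it down gently, so that it holds the slip by itself; then press the capture button right down to take the picture, and afterwards raise the nose again and swing the clip back clear of the slip, to about where it was parked. The spot to be photographed already lies over the lens, so do not let the slip shift, and never lean hard on the clip: feel for its thumb button and press it down to the end of its travel and no harder. Leave the other things about the bench alone.

Things in the scene. Friction and masses are not known exactly. Their poses are not given: they have to be found in the camera images.
- scope: Bench microscope of the inverted kind (lens looks up through the stage): white housing under a flat, level, black stage plate 240 mm (x) by 220 mm (y), its surface 110 mm above the bench. Origin: centre of its underside; its +x points away from its front, z up. Heavy, does not move.
- clip_base: Foot of the clip's pivot screw; origin on the upright pivot axis at stage-surface level, axes parallel to the microscope's. The clip, a steel leaf 14 mm wide, swings about this axis and rocks on the screw. Its heel has been bent by hand, up or down, by 9.5 mm in all, different each time and not measured, so the thumb button must be found by feel.
- clip (a joint): Swing of the clip, rad. At 0 the direction screw to nose lies 1.047 rad to the left (anticlockwise from above) of the microscope's +x; growing values turn it clockwise, the nose towards and over the slip's left (+y) end. Range 0 to 2. Parked at 0.1 to 0.45; well on the slip at about 1.45. Stays where left.
- clip_heel (a point): Stage-surface point below the thumb button: a low grey dome 22 mm across, 45 mm from the screw, its top 16 to 26 mm above the stage at rest (bend unknown). Pressed, it sinks 6 mm to a firm stop and the nose rises 8.5 mm: 1.3 N at first, 8 to 9 N at the end. About 0.5 N sideways swings it; a pressing fingertip carries it by friction.
- clip_nose (a point): Stage-surface point below the clip's curled nose, 62 mm from the screw, opposite the heel. At rest the nose's underside is 1.5 mm above the stage, lower than the slip's top, and it clears the slip only over about the last 1.3 mm of the thumb button's travel. Let go over the slip, it bears on it with about 4.5 N.
- slip: The sample: a loose dark wood slip, 45 mm (its x) by 90 mm (its y) by 8 mm thick, about 40 g, lying flat on the stage over the lens. Origin: centre of its underside. It slides easily when pushed.
- capture_top (a point): Centre of the top of the capture button: a round grey spring push button, 22 mm across, in a bright metal housing on the stage's right front corner, facing up.
- capture (a joint): Travel of the capture button, m: 0 up, 0.006 fully down. Fully down takes 5 N; it springs back.
There are look-alikes about, which are no part of the job. Of the things that look like the slip, the largest one is meant.

How it is judged:
On the way, in this order (a step that is already met when the one before it is completed fails the run):
1. the clip is let go with its nose bearing on the slip and holds it by itself (contact force between clip_base and slip above 0.8 N and x of clip_nose in the frame of slip between -0.0205 and 0.0205 m and y of clip_nose in the frame of slip between -0.042 and 0.042 m and contact force between the fingers and anything else below 0.2 N), for 0.3 s.
2. the capture button is pressed right down while the clip holds the slip (contact force between clip_base and slip above 0.8 N and value of joint capture above 0.0045 m), for 0.05 s.
At the end, for the whole second after the job is handed in: the clip is swung back clear (its swing reads under 0.75 rad) and touches nothing, the slip lies at rest within 4 mm of where it lay at the start, the capture button is up again (value of joint clip below 0.75 rad and contact force between clip_base and slip below 0.05 N and distance of slip from where it was at the start of the episode below 0.004 m and linear speed of slip below 0.01 m/s and value of joint capture below 0.0015 m).
It fails at once if the slip is shifted more than 4 mm from its spot (distance of slip from where it was at the start of the episode above 0.004 m).
It fails at once if the clip is leaned on with more than 15 N (contact force between the fingers and clip_base above 15 N).
It fails at once if the nose is slammed or pressed onto the slip with more than 10 N (contact force between clip_base and slip above 10 N).
It fails at once if a thing about the bench is knocked away by more than 20 mm (distance of any of spare_slip, loupe, glue, fret_jar, brush_cup, driver, fret_hammer, sanding_block from where it was at the start of the episode above 0.02 m).
It also fails if it takes over 67 s, if anything falls off the work surface, if the arm or the gripper's body presses on something with over 40 N, if the wrist force passes 120 N, or if a joint passes its speed limit or range.

### The arm

A 7-joint arm with a two-finger parallel gripper is mounted at the origin on the work surface. World frame = base frame: x ahead of the robot, y to its left, z up, the work surface at z = 0. Lengths are in m, angles in rad, forces in N, time in s.
With the tool pointing down it reaches from about 0.4 to 0.85 m from the base axis. Payload 10.4 kg.
Tool frame: the origin (TCP) lies between the finger pads; the fingertips stand 11 mm ahead of it and the grasp point (between the pads) lies 8 mm behind it (manip.tip_extent is the distance from the TCP to the fingertips, in m); z points along the fingers, x is the direction in which the jaws open and shut, and the axes are right-handed (so a half turn about z gives the same grasp; the last joint's range is limited). The gripper opens to 87 mm and grips with 3 to 60 N. Pads are 19 mm wide; open, the fingers measure 117 mm over their backs; the gripper's body (75 mm by 190 mm) begins 51 mm behind the grasp point.
Start: joints at [1.215, 0.332, -0.065, 1.46, 0.022, 1.35, -0.088], TCP at [0.204, -0.591, 0.234] pointing down, gripper open.
Joint ranges: [-2.6, 2.6], [-0.5, 2.12], [-1.47, 1.34], [0.16, 2.42], [-1.27, 4.41], [0.06, 2.06], [-2.6, 2.6]. Speed limits (rad/s): [2.22, 2.22, 2.79, 2.79, 3.14, 3.14, 3.14].

### API

Orientations are given as a rotation vector (axis times angle).
In Python, from station import manip gives the robot as it stands.
- The arm moves only by the tool arm_command, never from a script. Its arguments are lists of equal length, an entry for each row: "hand": the finger opening in m, from 0 to 0.087; "dp": the shift along the tool's x, y, z in m, a list of three; "turn": the turn about the tool's z in rad. A call has 1 to 10 rows; each row shifts and turns the commanded pose from where the row before left it, along the tool's axes as they then stand; what a row does not reach is not made up. A row lasts 1/12 s, in which the tool goes at most 41.7 mm and 7.16 degrees, less where a joint would pass 70% of its speed; a pose out of reach is approached as far as the arm can. A call is refused whole if a number of a shift passes 0.0417 or a number of a turn 0.125, either way. A call with a gripper value outside its range is refused whole. The fingers move at their own pace and stop on an object; "newtons" is the grip in N (left out, the last holds). Time passes only in rows, so rows that do not move let the fingers close. It gives the time, the measured TCP pose, the force and the opening at its end, in the units of the state.
- manip.get_obs(): the state, without advancing time (a new reading comes with each control period).
- manip.camera(name): name is "scene" or "top" or "wrist"; returns a dict with "color" (480x640x3 uint8, red, green, blue), "fov_y" (degrees; the focal length in pixels is half the picture's height over the tangent of half this angle, whatever the lens; pixels are square), "cx", "cy" (the principal point, pixels), "T" (4x4, takes a point from camera to world coordinates). Camera axes: x right, y down, z forward; pixel columns grow to the right and rows downward; lengths in m; the calibration is good to about 2 mm. A picture is of the moment at which its call begins. There is no depth.
- manip.finish_job(): hands the job in, once; it reports no verdict.
Trained networks look in the newest picture that a camera, given by its name, has taken for a name from the list of things; names that differ only in an ending like _2 or _b are one class to them, and where a whole thing is asked for, a point or a joint stands for the part that bears it (a point fixed in the world has none). Each returns a list of dicts, best first, with "score" (0 to 1); they miss things now and then, are a little off and sometimes report something else, mostly with a low value. They report only what shows in the picture. A call takes as long as a camera call. They do not tell look-alikes from the thing itself.
- manip.boxes_of(thing, camera): "point" ([row, column] in pixels, amid what is visible of it).
The state is a dict: "clock": time; "joint_pos": joint angles; "joint_vel": joint speeds; "joint_efforts": joint torques, N m; "tool_pos": TCP position; "ee_rot": TCP orientation; "force": force on the tool from outside, world axes, zero at the start; "ft_torque": the same for the moment, N m; "finger_gap": finger opening in m.
Only numpy, scipy, OpenCV 4.12 (cv2) and the standard library are available. Lean on these libraries where they do the work, as an engineer would, in place of code of your own. Each camera call takes 0.05 s, during which the arm holds its last target.

## Working session

There is one attempt and no reset: what is moved stays moved. The work goes in short steps, Python scripts to look and compute and a tool call to move; the robot and the scene stay as the last step left them, time stands still between calls to the robot, and variables do not carry over. Pictures are saved under pics/ and viewed, and the job is handed in when it is done.

Besides the shell and the picture viewer there is one more tool, called after "Call:" in YAML: its name, and indented under it one key for each argument. arm_command: Moves the arm, as the interface text tells. Its arguments: {"type":"object","properties":{"hand":{"type":"array","items":{"type":"number"}},"dp":{"type":"array","items":{"type":"array","items":{"type":"number"}}},"turn":{"type":"array","items":{"type":"number"}},"newtons":{"type":"number"}},"required":["hand","dp","turn"]}

```bash
mkdir -p pics; ls; python3 - <<'E'
from station import manip
import cv2
o=manip.get_obs();print(o)
for n in("scene","top","wrist"):
    c=manip.camera(n);cv2.imwrite(f"pics/{n}0.png",c["color"][:,:,::-1]);print(n,c["fov_y"],c["cx"],c["cy"],c["T"].round(4).tolist())
    for t in("scope","clip_base","clip_heel","clip_nose","slip","capture_top"):
        try: print(t,[(d["point"],round(d["score"],2)) for d in manip.boxes_of(t,n)][:4])
        except Exception as e: print(t,e)
E
```

```text
pics
{'clock': 0.0, 'joint_pos': array([ 1.21544799,  0.33285032, -0.06467692,  1.46095265,  0.02160888,
        1.34991267, -0.08851337]), 'joint_vel': array([-0.00189499,  0.00015594, -0.00013689,  0.00087538,  0.00012562,
       -0.00069346, -0.00010148]), 'joint_efforts': array([-6.97111591e-04, -6.23248529e+01,  2.38300773e-02, -3.89888263e+01,
       -6.16456219e-02,  3.96915630e-02,  8.37962830e-05]), 'tool_pos': array([ 0.20400522, -0.59036506,  0.23276193]), 'ee_rot': array([-2.55802589e+00,  1.82245441e+00,  1.89906879e-03]), 'force': array([ 1.10242615,  0.36131923, -0.09268304]), 'ft_torque': array([ 0.0111455 , -0.0303488 ,  0.01307475]), 'finger_gap': 0.08722667690273954}
scene 44.523030747875325 316.61707293937184 233.45326932378197 [[0.6495, 0.5557, -0.519, 1.0416], [0.7603, -0.4653, 0.4534, -0.4577], [0.0105, -0.689, -0.7247, 0.7783], [0.0, 0.0, 0.0, 1.0]]
scope [([272.4, 331.3], 0.79)]
clip_base [([212.6, 346.8], 0.74), ([275.3, 331.2], 0.19)]
clip_heel [([214.0, 349.0], 0.84)]
clip_nose [([216.0, 341.0], 0.59)]
slip [([247.3, 428.2], 0.92), ([251.1, 337.6], 0.85), ([388.6, 254.1], 0.79), ([212.1, 347.1], 0.74)]
capture_top [([221.6, 264.0], 0.51)]
top 44.9523161044392 324.5163476590989 234.06799044769787 [[0.0004, -0.983, 0.1836, 0.4236], [-0.9995, 0.0052, 0.03, -0.0361], [-0.0304, -0.1835, -0.9825, 0.9777], [0.0, 0.0, 0.0, 1.0]]
scope [([239.8, 353.9], 0.74)]
clip_base [([246.7, 304.9], 0.63)]
clip_heel [([245.2, 304.2], 0.7), ([290.5, 382.2], 0.7)]
clip_nose [([243.8, 310.7], 0.66)]
slip [([217.4, 223.9], 0.96), ([201.9, 462.9], 0.91), ([215.4, 349.2], 0.78)]
capture_top [([292.7, 381.5], 0.55)]
wrist 67.85315537776927 320.1299520562715 245.8088129659817 [[0.3255, -0.9165, -0.2324, 0.2683], [-0.9455, -0.3153, -0.0809, -0.5701], [0.0009, 0.246, -0.9693, 0.3849], [0.0, 0.0, 0.0, 1.0]]
scope []
clip_base []
clip_heel []
clip_nose []
slip []
capture_top []
```

View pics/top0.png

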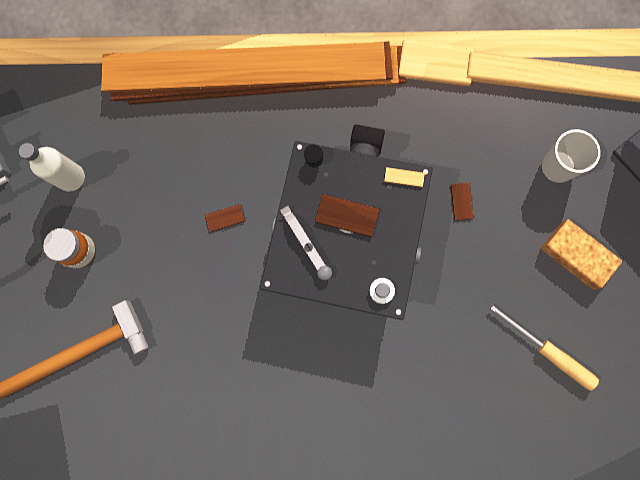

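View pics/scene0.png

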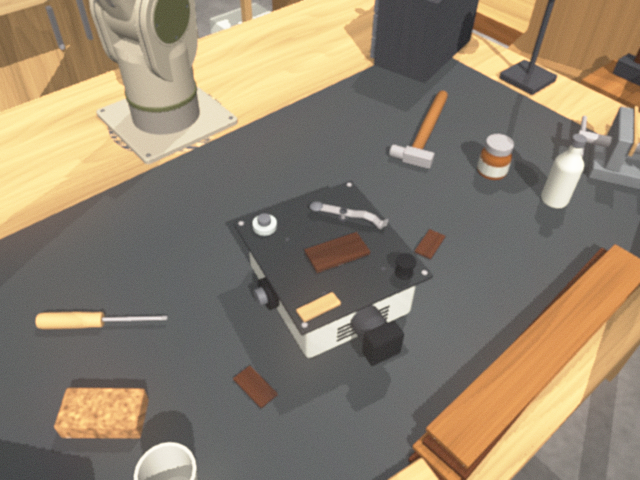

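```bash
python3 - <<'E'
import cv2
a=cv2.imread('pics/top0.png')[150:330,260:440];cv2.imwrite('pics/topz.png',cv2.resize(a,(800,600)[:1]*1+(800,) if 0 else (600,600),interpolation=cv2.INTER_CUBIC))
a=cv2.imread('pics/scene0.png')[160:340,230:450];cv2.imwrite('pics/scenez.png',cv2.resize(a,(733,600),interpolation=cv2.INTER_CUBIC))
E
```

```text
(no output)
```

View pics/topz.png

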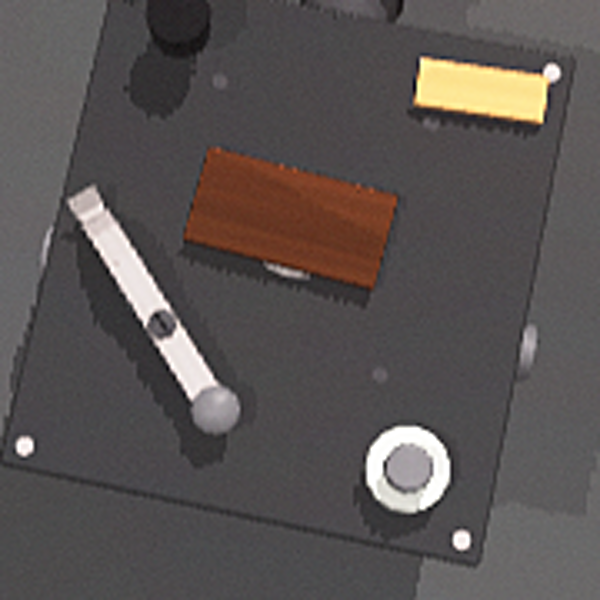

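View pics/scenez.png

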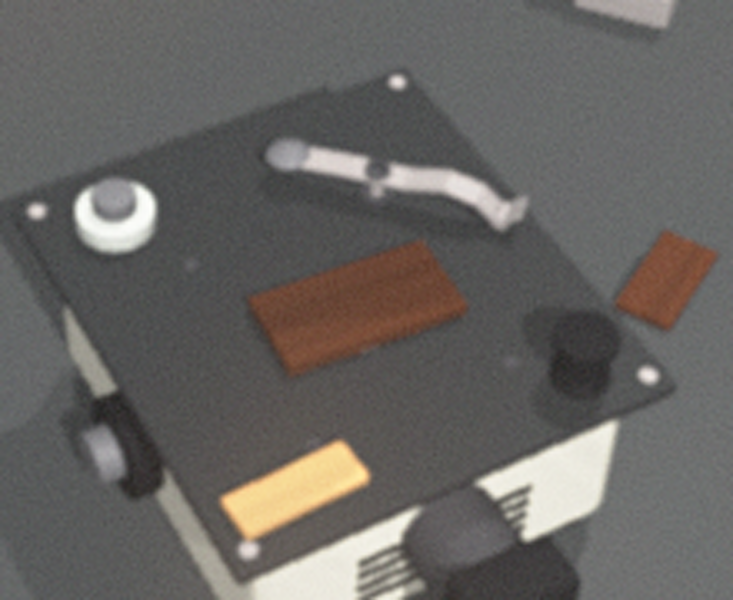

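```bash
cat > h.py <<'E'
import numpy as np
def ray(c,r,col):
    f=240/np.tan(np.radians(c["fov_y"])/2)
    T=np.array(c["T"]);d=T[:3,:3]@np.array([(col-c["cx"])/f,(r-c["cy"])/f,1.]);return T[:3,3],d
def onz(c,r,col,z):
    o,d=ray(c,r,col);return (o+d*(z-o[2])/d[2])[:3]
def tri(rs):
    A=np.zeros((3,3));b=np.zeros(3)
    for o,d in rs:
        d=d/np.linalg.norm(d);P=np.eye(3)-np.outer(d,d);A+=P;b+=P@o
    x=np.linalg.solve(A,b);return x,[np.linalg.norm((np.eye(3)-np.outer(d,d)/(d@d))@(x-o)) for o,d in rs]
E
python3 - <<'E'
from station import manip
from h import *
ct=manip.camera("top");cs=manip.camera("scene")
T=lambda x,y:(150+(y-1.2)*.3,260+(x-1.2)*.3)
S=lambda x,y:(160+(y-1.2)*.3,230+(x-1.2)*.3)
def pt(n,t,s,z):
    rt=T(*t) if t else None; rs=S(*s) if s else None
    if t: print(n,"top@z",onz(ct,*rt,z).round(4),end=' ')
    if s: print("scene@z",onz(cs,*rs,z).round(4),end=' ')
    if t and s: x,e=tri([ray(ct,*rt),ray(cs,*rs)]);print("tri",x.round(4),np.round(e,4),end='')
    print()
pt("rivFL",(25,446),(397,82),.11)
pt("rivFR",(461,540),(37,211),.11)
pt("rivBR",(552,72),(248,551),.11)
pt("rivBL",None,(648,375),.11)
pt("screw",(161,324),(377,168),.125)
pt("heel",(216,410),(287,153),.13)
pt("nose",(85,202),(510,212),.115)
pt("cap",(410,468),(114,195),.135)
pt("caphousing",(408,469),(116,215),.125)
for n,t,s in(("TL",(212,147),(465,303)),("TR",(397,198),(293,365)),("BR",(373,288),(249,300)),("BL",(184,239),(420,242))): pt("slip"+n,t,s,.118)
print(manip.get_obs()["force"],manip.get_obs()["clock"])
for n,c in(("top",ct),("scene",cs)):
  for t in("clip_base","clip_heel","clip_nose","capture_top"):
    for d in manip.boxes_of(t,n)[:2]: print(n,t,d["point"],round(d["score"],2),onz(c,*d["point"],.13).round(4))
E
```

```text
rivFL top@z [0.5107 0.0767 0.11  ] scene@z [0.51  0.078 0.11 ] tri [0.5108 0.0768 0.1112] [0.0003 0.0003]
rivFR top@z [ 0.4684 -0.1183  0.11  ] scene@z [ 0.4676 -0.1175  0.11  ] tri [ 0.4684 -0.1181  0.111 ] [0.0001 0.0001]
rivBR top@z [ 0.6837 -0.1653  0.11  ] scene@z [ 0.6834 -0.1651  0.11  ] tri [ 0.6836 -0.1652  0.1103] [0. 0.]
scene@z [0.7256 0.0311 0.11  ] 
screw top@z [0.5637 0.0147 0.125 ] scene@z [0.5613 0.0166 0.125 ] tri [0.5633 0.0146 0.1277] [0.0001 0.0001]
heel top@z [ 0.5244 -0.0101  0.13  ] scene@z [ 0.5297 -0.0132  0.13  ] tri [ 0.5252 -0.0097  0.1245] [0.0003 0.0003]
nose top@z [0.6222 0.0505 0.115 ] scene@z [0.617  0.0523 0.115 ] tri [0.6205 0.0493 0.1199] [0.0009 0.0009]
cap top@z [ 0.4982 -0.0946  0.135 ] scene@z [ 0.5035 -0.0967  0.135 ] tri [ 0.499  -0.0944  0.13  ] [0.0006 0.0006]
caphousing top@z [ 0.4987 -0.0944  0.125 ] scene@z [ 0.5063 -0.0984  0.125 ] tri [ 0.4996 -0.0945  0.1172] [0.0005 0.0005]
slipTL top@z [ 0.647  -0.0079  0.118 ] scene@z [ 0.647  -0.0068  0.118 ] tri [ 0.6471 -0.0076  0.1185] [0.0004 0.0004]
slipTR top@z [ 0.6224 -0.0921  0.118 ] sce
[... 177 characters left out ...]
6] [0.0004 0.0004]
slipBL top@z [0.604  0.0048 0.118 ] scene@z [0.6058 0.0037 0.118 ] tri [0.6045 0.005  0.116 ] [0.0001 0.0001]
[-0.29622842 -0.26939593  0.1005258 ] 1.15
top clip_base [249.0, 306.0] 0.78 [0.5597 0.0172 0.13  ]
top clip_base [245.1, 306.0] 0.7 [0.5655 0.0173 0.13  ]
top clip_heel [249.1, 307.1] 0.97 [0.5595 0.0156 0.13  ]
top clip_nose [244.5, 307.2] 0.64 [0.5664 0.0155 0.13  ]
top capture_top [291.8, 382.9] 0.51 [ 0.4961 -0.0953  0.13  ]
scene clip_base [214.7, 348.1] 0.81 [0.5782 0.0123 0.13  ]
scene clip_heel [213.1, 346.4] 0.64 [0.5738 0.0127 0.13  ]
scene clip_nose [212.8, 344.3] 0.82 [0.5712 0.0106 0.13  ]
scene capture_top [221.7, 263.9] 0.5 [ 0.5056 -0.0986  0.13  ]
```

Call:
arm_command:
  hand: [0, 0, 0, 0, 0, 0, 0, 0, 0, 0]
  dp:
    - [0, 0, 0]
    - [0, 0, 0]
    - [0, 0, 0]
    - [-0.029, -0.016, 0]
    - [-0.029, -0.016, 0]
    - [-0.029, -0.016, 0]
    - [-0.029, -0.016, 0]
    - [-0.029, -0.016, 0]
    - [-0.029, -0.016, 0]
    - [-0.029, -0.016, 0]
  turn: [0.111, 0.111, 0.111, 0, 0, 0, 0, 0, 0, 0]
  newtons: 10

```text
clock: 2.38
tool_pos: [0.3168, -0.3863, 0.2337]
ee_rot: [2.221, -2.222, 0.001]
force: [0.8, -0.7, 0.4]
finger_gap: 0.0283
```

Call:
arm_command:
  hand: [0, 0, 0, 0, 0, 0, 0, 0, 0, 0]
  dp:
    - [-0.029, -0.016, 0]
    - [-0.029, -0.016, 0]
    - [-0.029, -0.016, 0]
    - [-0.029, -0.016, 0]
    - [-0.029, -0.016, 0]
    - [-0.029, -0.016, 0]
    - [-0.029, -0.016, 0]
    - [-0.029, -0.016, 0]
    - [-0.029, -0.016, 0]
    - [-0.029, -0.016, 0]
  turn: [0, 0, 0, 0, 0, 0, 0, 0, 0, 0]

```text
clock: 3.22
tool_pos: [0.4769, -0.0963, 0.2339]
ee_rot: [-2.221, 2.222, -0.001]
force: [-0.1, -0.0, -1.1]
finger_gap: 0.0002
```

Call:
arm_command:
  hand: [0, 0, 0, 0, 0, 0, 0, 0]
  dp:
    - [-0.029, -0.016, 0]
    - [-0.029, -0.016, 0]
    - [-0.029, -0.016, 0]
    - [0, 0, 0.01]
    - [0, 0, 0.01]
    - [0, 0, 0.01]
    - [0, 0, 0]
    - [0, 0, 0]
  turn: [0, 0, 0, 0, 0, 0, 0, 0]

```text
clock: 3.88
tool_pos: [0.5236, -0.0121, 0.2029]
ee_rot: [2.218, -2.223, -0.001]
force: [-0.2, 0.1, 0.3]
finger_gap: 0.0003
```

```bash
python3 - <<'E'
from station import manip
import cv2
o=manip.get_obs();print(o["clock"],o["tool_pos"],o["force"],o["ee_rot"],o["joint_pos"])
c=manip.camera("wrist");cv2.imwrite("pics/w1.png",c["color"][:,:,::-1])
c=manip.camera("scene");cv2.imwrite("pics/s1.png",cv2.resize(c["color"][100:340,200:520,::-1],(800,600)))
E
```

```text
3.8833 [ 0.5236174  -0.01214299  0.20288483] [-0.24038821  0.07975549  0.25358995] [ 2.21801502e+00 -2.22299040e+00 -1.17783769e-03] [ 0.4752122   0.17893442 -0.59511396  1.74245862  0.10545886  1.25363082
 -1.71864107]
```

View pics/w1.png

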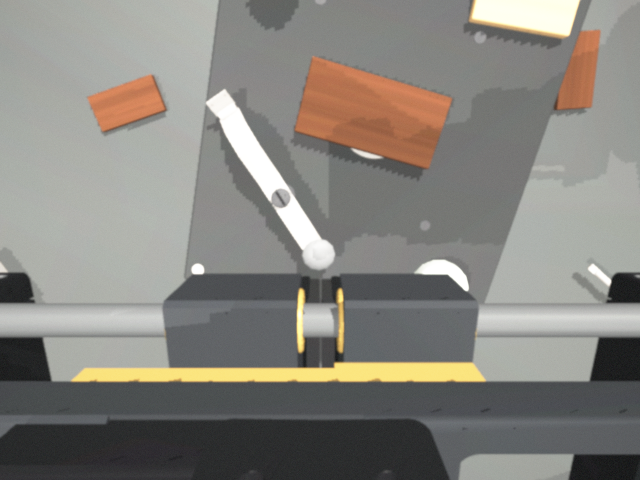

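View pics/s1.png

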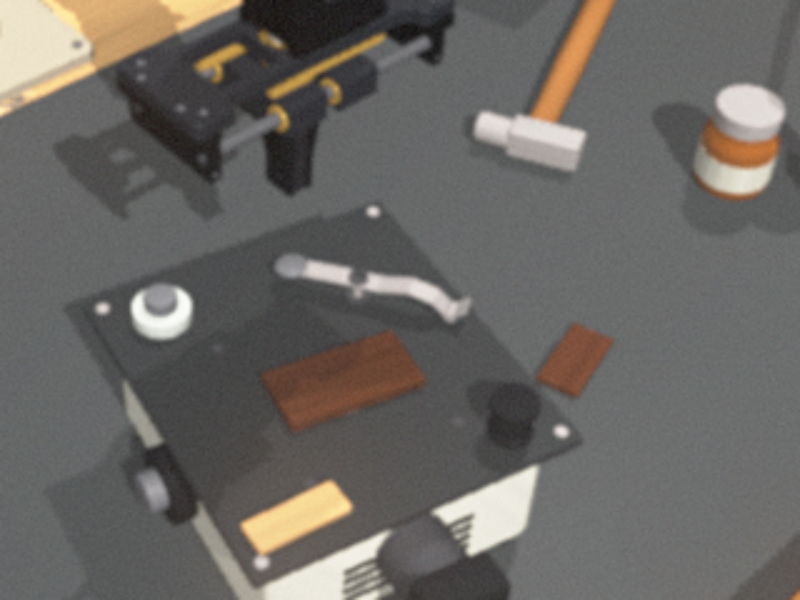

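```bash
python3 - <<'E'
from station import manip
from h import *
c=manip.camera("wrist");t=manip.camera("top")
for z in(.12,.125,.13): print(z,"heel",onz(c,254,318.5,z).round(4),"screw",onz(c,198,281,z).round(4))
for i in range(4):
  manip.camera("top");print(manip.get_obs()["force"].round(2),manip.get_obs()["tool_pos"].round(4))
E
```

```text
0.12 heel [ 0.5266 -0.012   0.12  ] screw [0.565  0.0125 0.12  ]
0.125 heel [ 0.528 -0.012  0.125] screw [0.5655 0.012  0.125 ]
0.13 heel [ 0.5294 -0.0121  0.13  ] screw [0.5661 0.0114 0.13  ]
[-0.07 -0.63 -0.57] [ 0.5245 -0.0112  0.2041]
[ 0.04 -0.05 -0.25] [ 0.5245 -0.0111  0.204 ]
[ 0.07  0.02 -0.01] [ 0.5245 -0.011   0.2039]
[-0.55 -0.44 -0.23] [ 0.5244 -0.0109  0.2038]
```

Call:
arm_command:
  hand: [0, 0, 0, 0, 0, 0, 0, 0]
  dp:
    - [0, -0.002, 0.01]
    - [0, 0, 0.01]
    - [0, 0, 0.01]
    - [0, 0, 0.01]
    - [0, 0, 0.01]
    - [0, 0, 0.003]
    - [0, 0, 0]
    - [0, 0, 0]
  turn: [0, 0, 0, 0, 0, 0, 0, 0]

```text
clock: 4.95
tool_pos: [0.5264, -0.0107, 0.1505]
ee_rot: [2.221, -2.222, -0.0]
force: [0.5, 0.6, 0.4]
finger_gap: 0.0009
```

Call:
arm_command:
  hand: [0, 0, 0, 0]
  dp:
    - [0, 0, 0.001]
    - [0, 0, 0.001]
    - [0, 0, 0.001]
    - [0, 0, 0]
  turn: [0, 0, 0, 0]

```text
clock: 5.28
tool_pos: [0.5263, -0.0108, 0.1476]
ee_rot: [-2.221, 2.222, -0.0]
force: [0.2, 0.3, -0.2]
finger_gap: 0.0007
```

Call:
arm_command:
  hand: [0, 0, 0]
  dp:
    - [0, 0, 0.001]
    - [0, 0, 0.001]
    - [0, 0, 0]
  turn: [0, 0, 0]

```text
clock: 5.53
tool_pos: [0.5262, -0.0108, 0.1454]
ee_rot: [2.221, -2.222, -0.0]
force: [-0.4, -0.8, 0.1]
finger_gap: 0.0004
```

Call:
arm_command:
  hand: [0, 0, 0]
  dp:
    - [0, 0, 0.001]
    - [0, 0, 0.001]
    - [0, 0, 0]
  turn: [0, 0, 0]

```text
clock: 5.78
tool_pos: [0.5262, -0.0108, 0.1433]
ee_rot: [2.221, -2.222, -0.0]
force: [-0.3, -0.0, 0.2]
finger_gap: 0.0008
```

Call:
arm_command:
  hand: [0, 0, 0]
  dp:
    - [0, 0, 0.001]
    - [0, 0, 0.001]
    - [0, 0, 0]
  turn: [0, 0, 0]

```text
clock: 6.03
tool_pos: [0.5262, -0.0108, 0.1413]
ee_rot: [2.221, -2.221, -0.0]
force: [-0.4, -0.0, 0.1]
finger_gap: 0.0001
```

Call:
arm_command:
  hand: [0, 0, 0]
  dp:
    - [0, 0, 0.001]
    - [0, 0, 0.001]
    - [0, 0, 0]
  turn: [0, 0, 0]

```text
clock: 6.28
tool_pos: [0.5264, -0.0108, 0.1395]
ee_rot: [-2.221, 2.222, -0.0]
force: [-0.2, -0.8, 1.5]
finger_gap: 0.0005
```

Call:
arm_command:
  hand: [0, 0, 0]
  dp:
    - [0, 0, 0.001]
    - [0, 0, 0]
    - [0, 0, 0]
  turn: [0, 0, 0]

```text
clock: 6.53
tool_pos: [0.5264, -0.0108, 0.1387]
ee_rot: [-2.221, 2.222, -0.0]
force: [-0.7, -0.2, 2.0]
finger_gap: 0.0006
```

Call:
arm_command:
  hand: [0, 0, 0, 0]
  dp:
    - [0, 0, 0.001]
    - [0, 0, 0.001]
    - [0, 0, 0.001]
    - [0, 0, 0]
  turn: [0, 0, 0, 0]

```text
clock: 6.87
tool_pos: [0.5264, -0.0109, 0.1356]
ee_rot: [2.221, -2.222, 0.0]
force: [-1.9, -0.6, 6.2]
finger_gap: 0.0003
```

Call:
arm_command:
  hand: [0, 0, 0, 0]
  dp:
    - [0, 0, 0.0005]
    - [0, 0, 0.0005]
    - [0, 0, 0]
    - [0, 0, 0]
  turn: [0, 0, 0, 0]

```text
clock: 7.2
tool_pos: [0.5264, -0.011, 0.1348]
ee_rot: [2.221, -2.222, 0.001]
force: [-2.1, -0.3, 6.9]
finger_gap: -0.0001
```

Call:
arm_command:
  hand: [0, 0, 0]
  dp:
    - [0, 0, 0.0005]
    - [0, 0, 0.0003]
    - [0, 0, 0]
  turn: [0, 0, 0]

```text
clock: 7.45
tool_pos: [0.5265, -0.011, 0.1341]
ee_rot: [-2.221, 2.222, -0.001]
force: [-2.9, -1.7, 7.1]
finger_gap: 0.0003
```

Call:
arm_command:
  hand: [0, 0, 0]
  dp:
    - [0, 0, 0.0003]
    - [0, 0, 0]
    - [0, 0, 0]
  turn: [0, 0, 0]

```text
clock: 7.7
tool_pos: [0.5265, -0.011, 0.1339]
ee_rot: [-2.221, 2.222, -0.001]
force: [-2.3, -1.3, 7.3]
finger_gap: 0.0006
```

Call:
arm_command:
  hand: [0, 0, 0]
  dp:
    - [0, 0, 0.0004]
    - [0, 0, 0]
    - [0, 0, 0]
  turn: [0, 0, 0]

```text
clock: 7.95
tool_pos: [0.5265, -0.011, 0.1335]
ee_rot: [-2.221, 2.222, -0.001]
force: [-2.8, -1.1, 7.7]
finger_gap: 0.0003
```

Call:
arm_command:
  hand: [0, 0, 0]
  dp:
    - [0, 0, 0.0003]
    - [0, 0, 0]
    - [0, 0, 0]
  turn: [0, 0, 0]

```text
clock: 8.2
tool_pos: [0.5266, -0.011, 0.1333]
ee_rot: [-2.221, 2.222, -0.001]
force: [-2.5, -1.8, 8.2]
finger_gap: 0.0011
```

Call:
arm_command:
  hand: [0, 0, 0]
  dp:
    - [0, 0, 0.0003]
    - [0, 0, 0]
    - [0, 0, 0]
  turn: [0, 0, 0]

```text
clock: 8.45
tool_pos: [0.5266, -0.0111, 0.1331]
ee_rot: [-2.221, 2.222, -0.002]
force: [-2.7, -0.8, 8.9]
finger_gap: 0.0004
```

Call:
arm_command:
  hand: [0, 0, 0]
  dp:
    - [0, 0, 0.0003]
    - [0, 0, 0]
    - [0, 0, 0]
  turn: [0, 0, 0]

```text
clock: 8.7
tool_pos: [0.5267, -0.0111, 0.133]
ee_rot: [-2.221, 2.222, -0.002]
force: [-3.6, -1.9, 11.2]
finger_gap: 0.0006
```

```bash
python3 - <<'E'
import numpy as np
s=np.array([.5640,.0140]);a=np.radians(np.linspace(213.9,144.6,25));p=s+.045*np.c_[np.cos(a),np.sin(a)]
d=np.diff(p,axis=0);print(np.c_[-d[:,1],-d[:,0]].round(4).tolist());print(p[[6,12,18,24]].round(4))
E
```

```text
[[-0.0019, 0.0012], [-0.002, 0.0011], [-0.002, 0.001], [-0.0021, 0.0009], [-0.0021, 0.0008], [-0.0022, 0.0007], [-0.0022, 0.0006], [-0.0022, 0.0005], [-0.0022, 0.0004], [-0.0023, 0.0003], [-0.0023, 0.0001], [-0.0023, 0.0], [-0.0023, -0.0001], [-0.0023, -0.0002], [-0.0022, -0.0003], [-0.0022, -0.0004], [-0.0022, -0.0005], [-0.0022, -0.0006], [-0.0021, -0.0008], [-0.0021, -0.0009], [-0.0021, -0.001], [-0.002, -0.0011], [-0.0019, -0.0012], [-0.0019, -0.0013]]
[[0.5209 0.0012]
 [0.519  0.0146]
 [0.5212 0.028 ]
 [0.5273 0.0401]]
```

Call:
arm_command:
  hand: [0, 0]
  dp:
    - [0, 0, -0.0002]
    - [0, 0, 0]
  turn: [0, 0]

```text
clock: 8.87
tool_pos: [0.5267, -0.0111, 0.1331]
ee_rot: [-2.221, 2.222, -0.002]
force: [-3.2, -1.2, 10.2]
finger_gap: 0.0005
```

Call:
arm_command:
  hand: [0, 0, 0, 0, 0, 0]
  dp:
    - [-0.0019, 0.0012, 0]
    - [-0.002, 0.0011, 0]
    - [-0.002, 0.001, 0]
    - [-0.0021, 0.0009, 0]
    - [-0.0021, 0.0008, 0]
    - [-0.0022, 0.0007, 0]
  turn: [0, 0, 0, 0, 0, 0]

```text
clock: 9.37
tool_pos: [0.5214, 0.0014, 0.1332]
ee_rot: [-2.22, 2.221, -0.003]
force: [-0.5, -0.4, 8.5]
finger_gap: 0.0008
```

```bash
python3 - <<'E'
from station import manip
import cv2
c=manip.camera("wrist");cv2.imwrite("pics/w2.png",c["color"][:,:,::-1])
c=manip.camera("scene");cv2.imwrite("pics/s2.png",cv2.resize(c["color"][140:320,220:460,::-1],(800,600)))
o=manip.get_obs();print(o["clock"],o["tool_pos"],o["force"])
E
```

```text
9.4667 [0.52134262 0.00180551 0.13318086] [-0.62816469 -0.62611492  8.60330395]
```

View pics/w2.png

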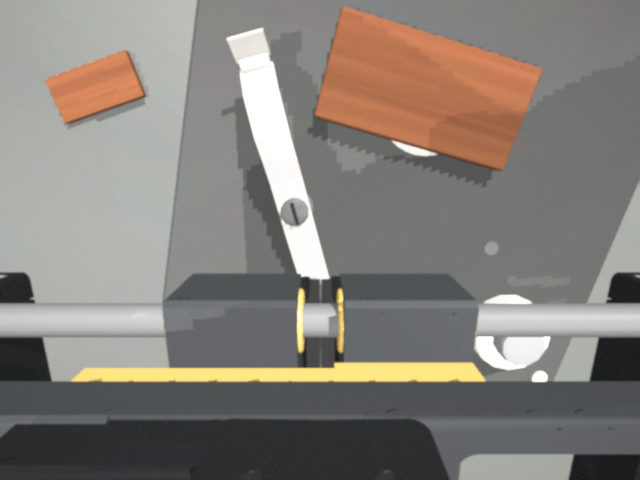

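View pics/s2.png

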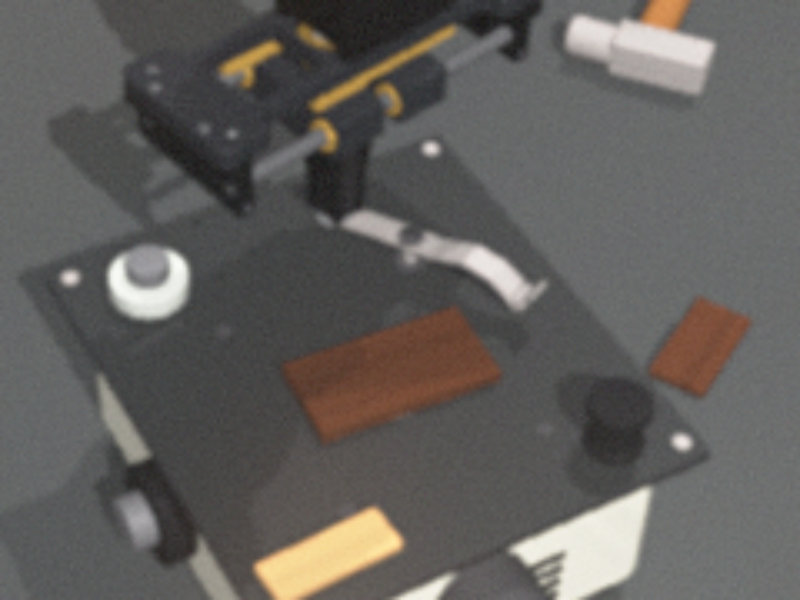

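Call:
arm_command:
  hand: [0, 0, 0, 0, 0, 0]
  dp:
    - [-0.0022, 0.0006, 0.0002]
    - [-0.0022, 0.0005, 0]
    - [-0.0022, 0.0004, 0]
    - [-0.0023, 0.0003, 0]
    - [0, 0, 0]
    - [0, 0, 0]
  turn: [0, 0, 0, 0, 0, 0]

```text
clock: 9.97
tool_pos: [0.5201, 0.0107, 0.1332]
ee_rot: [-2.22, 2.22, -0.003]
force: [0.8, -0.7, 8.5]
finger_gap: 0.0005
```

```bash
python3 - <<'E'
from station import manip
import cv2
c=manip.camera("wrist");cv2.imwrite("pics/w3.png",c["color"][:,:,::-1])
c=manip.camera("scene");cv2.imwrite("pics/s3.png",cv2.resize(c["color"][140:320,220:460,::-1],(800,600)))
o=manip.get_obs();print(o["clock"],o["tool_pos"],o["force"])
E
```

```text
10.0667 [0.5201136  0.01070357 0.13321405] [0.81237822 0.33765116 9.31931425]
```

View pics/s3.png

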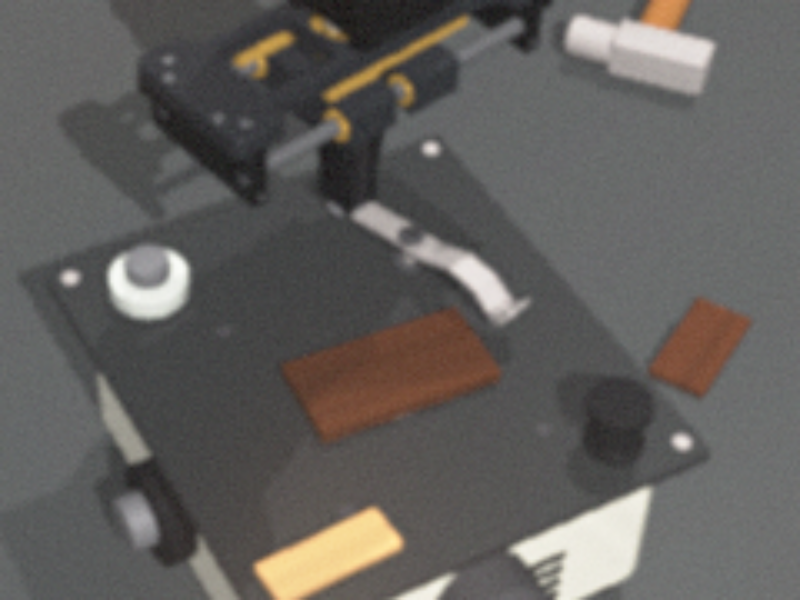

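View pics/w3.png

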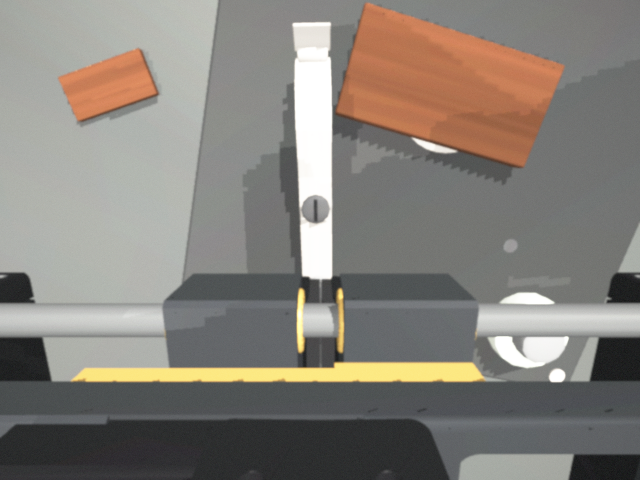

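Call:
arm_command:
  hand: [0, 0, 0, 0, 0, 0, 0]
  dp:
    - [0, 0, 0.00015]
    - [-0.0023, 0.0001, 0]
    - [-0.0023, 0, 0]
    - [-0.0023, -0.0001, 0]
    - [-0.0023, -0.0002, 0]
    - [0, 0, 0]
    - [0, 0, 0]
  turn: [0, 0, 0, 0, 0, 0, 0]

```text
clock: 10.65
tool_pos: [0.5206, 0.0199, 0.1332]
ee_rot: [-2.219, 2.22, -0.004]
force: [1.3, 0.3, 8.8]
finger_gap: 0.0002
```

```bash
python3 - <<'E'
from station import manip
import cv2
c=manip.camera("wrist");cv2.imwrite("pics/w4.png",c["color"][:,:,::-1])
o=manip.get_obs();print(o["clock"],o["tool_pos"],o["force"])
E
```

```text
10.7 [0.52062266 0.01982064 0.13319017] [1.10170551 0.5758392  8.91429931]
```

View pics/w4.png

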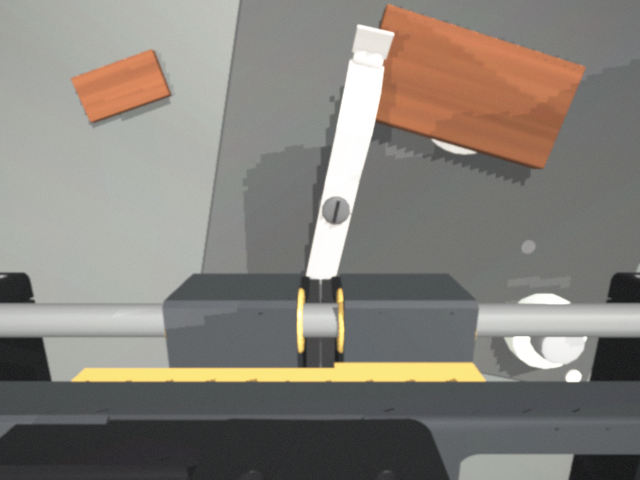

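Call:
arm_command:
  hand: [0, 0, 0, 0, 0, 0, 0]
  dp:
    - [-0.0022, -0.0003, 0.0001]
    - [-0.0022, -0.0004, 0]
    - [-0.0022, -0.0005, 0]
    - [-0.0022, -0.0006, 0]
    - [-0.0021, -0.0008, 0]
    - [0, 0, 0]
    - [0, 0, 0]
  turn: [0, 0, 0, 0, 0, 0, 0]

```text
clock: 11.28
tool_pos: [0.5236, 0.0304, 0.1333]
ee_rot: [-2.219, 2.22, -0.005]
force: [3.2, -2.4, 9.5]
finger_gap: 0.0005
```

```bash
python3 - <<'E'
from station import manip
import cv2
c=manip.camera("wrist");cv2.imwrite("pics/w5.png",c["color"][:,:,::-1])
c=manip.camera("scene");cv2.imwrite("pics/s5.png",cv2.resize(c["color"][140:320,220:460,::-1],(800,600)))
o=manip.get_obs();print(o["clock"],o["tool_pos"],o["force"])
E
```

```text
11.3833 [0.52358843 0.03038773 0.13326461] [ 2.74444858 -0.79969011  9.11800153]
```

View pics/w5.png

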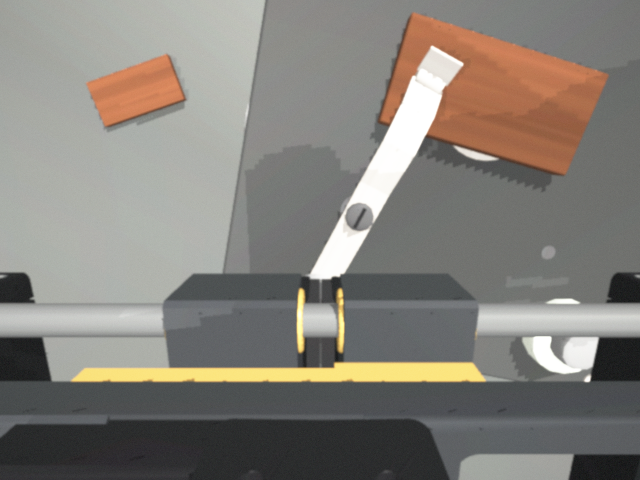

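View pics/s5.png

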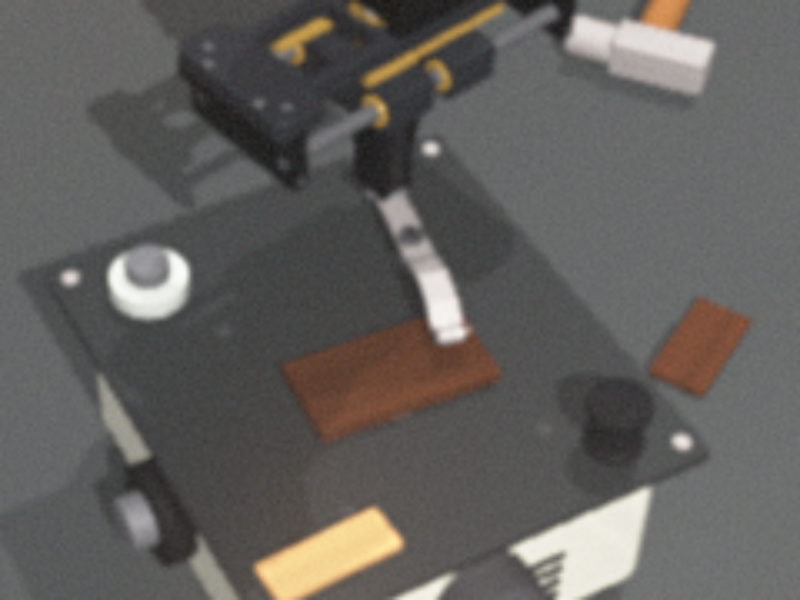

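Call:
arm_command:
  hand: [0, 0, 0, 0, 0]
  dp:
    - [-0.0021, -0.0012, 0]
    - [-0.0021, -0.0013, 0]
    - [-0.002, -0.0014, 0]
    - [0, 0, 0]
    - [0, 0, 0]
  turn: [0, 0, 0, 0, 0]

```text
clock: 11.8
tool_pos: [0.5272, 0.0367, 0.1331]
ee_rot: [-2.219, 2.22, -0.004]
force: [1.8, -0.8, 10.1]
finger_gap: 0.0003
```

```bash
python3 - <<'E'
from station import manip
import cv2
c=manip.camera("wrist");cv2.imwrite("pics/w6.png",c["color"][:,:,::-1])
o=manip.get_obs();print(o["clock"],o["tool_pos"],o["force"])
E
```

```text
11.85 [0.52718543 0.03663886 0.13311286] [ 2.29069311 -0.95706202  9.10572002]
```

View pics/w6.png

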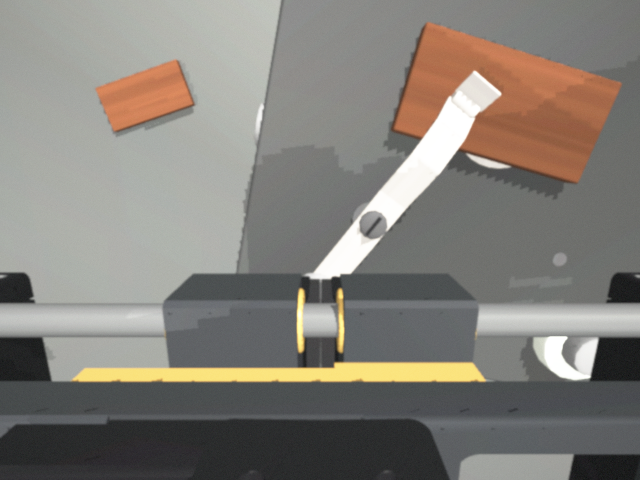

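Call:
arm_command:
  hand: [0, 0, 0, 0, 0, 0, 0, 0, 0, 0]
  dp:
    - [0, -0.0003, -0.0002]
    - [0, 0, -0.0002]
    - [0, 0, -0.0002]
    - [0, 0, -0.0002]
    - [0, 0, -0.0002]
    - [0, 0, -0.0002]
    - [0, 0, -0.0002]
    - [0, 0, -0.0002]
    - [0, 0, -0.0002]
    - [0, 0, -0.0002]
  turn: [0, 0, 0, 0, 0, 0, 0, 0, 0, 0]

```text
clock: 12.68
tool_pos: [0.5271, 0.0366, 0.1348]
ee_rot: [-2.219, 2.22, -0.003]
force: [1.4, -1.1, 7.5]
finger_gap: 0.0005
```

Call:
arm_command:
  hand: [0, 0, 0, 0, 0, 0, 0, 0, 0, 0]
  dp:
    - [0, 0, -0.0003]
    - [0, 0, -0.0003]
    - [0, 0, -0.0003]
    - [0, 0, -0.0005]
    - [0, 0, -0.001]
    - [0, 0, -0.002]
    - [0, 0, -0.004]
    - [0, 0, -0.008]
    - [0, 0, -0.015]
    - [0, 0, -0.015]
  turn: [0, 0, 0, 0, 0, 0, 0, 0, 0, 0]

```text
clock: 13.52
tool_pos: [0.5254, 0.0368, 0.181]
ee_rot: [2.221, -2.221, -0.001]
force: [1.0, 0.1, -0.0]
finger_gap: 0.0002
```

```bash
python3 - <<'E'
from station import manip
from h import *
import cv2
c=manip.camera("wrist");cv2.imwrite("pics/w7.png",c["color"][:,:,::-1])
c=manip.camera("top");cv2.imwrite("pics/t7.png",cv2.resize(c["color"][150:330,230:470,::-1],(800,600)))
c=manip.camera("scene");cv2.imwrite("pics/s7.png",cv2.resize(c["color"][140:320,220:460,::-1],(800,600)))
o=manip.get_obs();print(o["clock"],o["tool_pos"],o["force"])
E
```

```text
13.6667 [0.52646091 0.03684048 0.18153977] [-0.19234736  0.72729626  0.55575971]
```

View pics/w7.png

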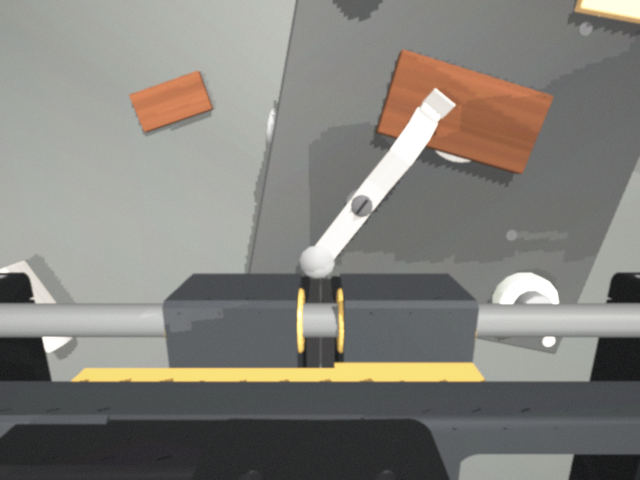

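View pics/s7.png

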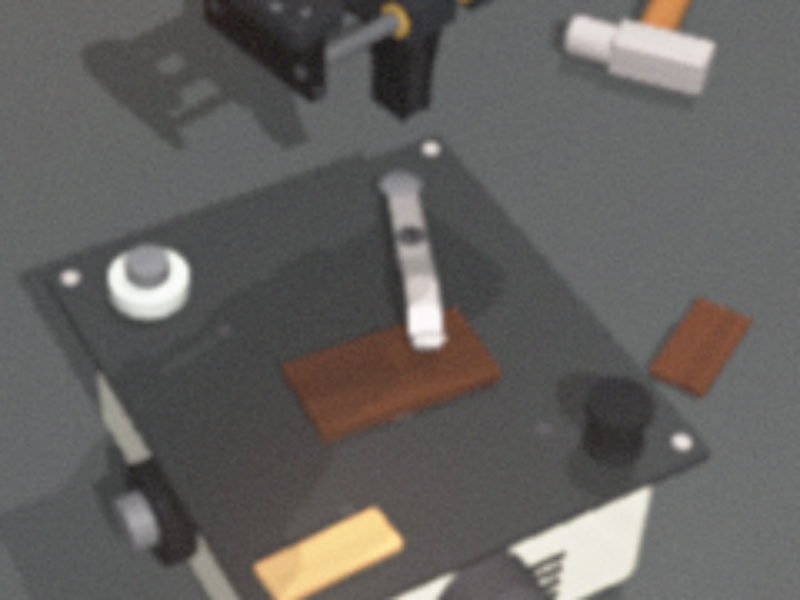

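Call:
arm_command:
  hand: [0, 0, 0, 0, 0, 0, 0, 0]
  dp:
    - [0, 0, 0]
    - [0.022, 0.0046, 0]
    - [0.022, 0.0046, 0]
    - [0.022, 0.0046, 0]
    - [0.022, 0.0046, 0]
    - [0.022, 0.0046, 0]
    - [0.021, 0.0045, 0]
    - [0, 0, 0]
  turn: [0, 0, 0, 0, 0, 0, 0, 0]

```text
clock: 14.33
tool_pos: [0.4967, -0.099, 0.1792]
ee_rot: [2.213, -2.226, -0.001]
force: [-0.3, -0.7, 0.3]
finger_gap: 0.0007
```

```bash
python3 - <<'E'
from station import manip
from h import *
import cv2
c=manip.camera("wrist");cv2.imwrite("pics/w8.png",c["color"][:,:,::-1])
s=manip.camera("scene");cv2.imwrite("pics/s8.png",cv2.resize(s["color"][140:320,220:460,::-1],(800,600)))
o=manip.get_obs();print(o["clock"],o["tool_pos"],o["force"])
for d in manip.boxes_of("capture_top","wrist"):print(d,onz(c,*d["point"],.132))
E
```

```text
14.4333 [ 0.49771342 -0.09473671  0.17952115] [ 0.47679262  0.99029381 -0.63705079]
{'point': [262.3, 315.4], 'score': 0.78} [ 0.50414169 -0.0977585   0.132     ]
```

View pics/w8.png

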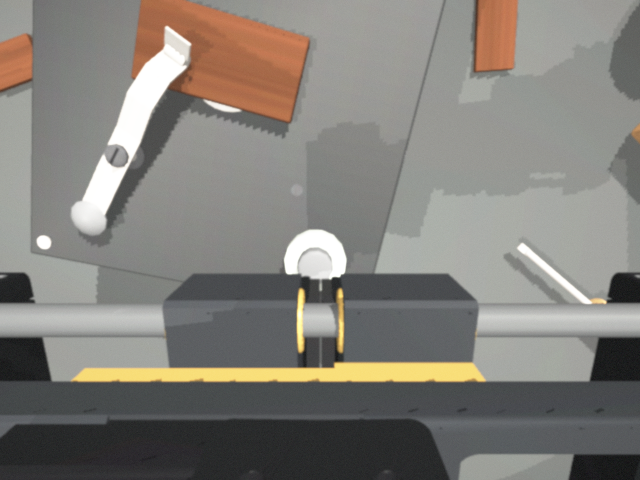

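View pics/s8.png

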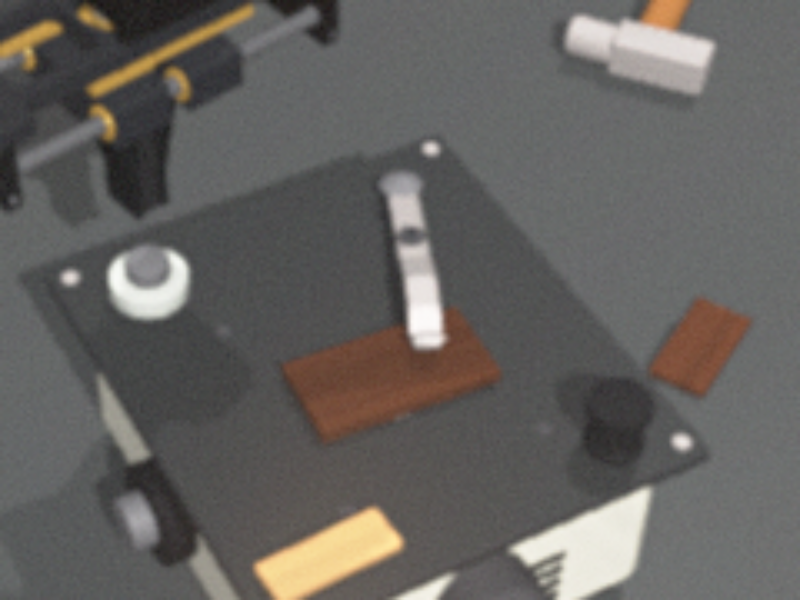

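Call:
arm_command:
  hand: [0, 0, 0, 0, 0, 0]
  dp:
    - [0.001, -0.002, 0.01]
    - [0, 0, 0.01]
    - [0, 0, 0.006]
    - [0, 0, 0.003]
    - [0, 0, 0.002]
    - [0, 0, 0]
  turn: [0, 0, 0, 0, 0, 0]

```text
clock: 14.98
tool_pos: [0.5001, -0.095, 0.1487]
ee_rot: [2.221, -2.221, -0.001]
force: [1.6, -0.7, -0.8]
finger_gap: 0.0002
```

Call:
arm_command:
  hand: [0, 0, 0, 0]
  dp:
    - [0, 0, 0.0015]
    - [0, 0, 0.0015]
    - [0, 0, 0.0015]
    - [0, 0, 0]
  turn: [0, 0, 0, 0]

```text
clock: 15.32
tool_pos: [0.5002, -0.0953, 0.1446]
ee_rot: [2.221, -2.222, 0.0]
force: [-0.5, 0.7, 0.7]
finger_gap: 0.0004
```

Call:
arm_command:
  hand: [0, 0, 0, 0]
  dp:
    - [0, 0, 0.001]
    - [0, 0, 0.001]
    - [0, 0, 0.001]
    - [0, 0, 0]
  turn: [0, 0, 0, 0]

```text
clock: 15.65
tool_pos: [0.5004, -0.0953, 0.1419]
ee_rot: [-2.221, 2.222, -0.001]
force: [0.2, -0.1, 1.9]
finger_gap: 0.0005
```

Call:
arm_command:
  hand: [0, 0, 0]
  dp:
    - [0, 0, 0.001]
    - [0, 0, 0.001]
    - [0, 0, 0]
  turn: [0, 0, 0]

```text
clock: 15.9
tool_pos: [0.5004, -0.0953, 0.1398]
ee_rot: [-2.221, 2.222, -0.001]
force: [-0.2, -0.4, 3.9]
finger_gap: 0.0003
```

Call:
arm_command:
  hand: [0, 0, 0]
  dp:
    - [0, 0, 0.001]
    - [0, 0, 0.001]
    - [0, 0, 0]
  turn: [0, 0, 0]

```text
clock: 16.15
tool_pos: [0.5004, -0.0953, 0.1378]
ee_rot: [-2.221, 2.222, -0.001]
force: [-0.5, 0.1, 4.8]
finger_gap: 0.0006
```

Call:
arm_command:
  hand: [0, 0, 0]
  dp:
    - [0, 0, 0.0007]
    - [0, 0, 0.0005]
    - [0, 0, 0]
  turn: [0, 0, 0]

```text
clock: 16.4
tool_pos: [0.5005, -0.0953, 0.1373]
ee_rot: [2.221, -2.222, 0.001]
force: [-3.3, 0.2, 10.7]
finger_gap: 0.0003
```

Call:
arm_command:
  hand: [0, 0, 0]
  dp:
    - [0, 0, 0.0005]
    - [0, 0, 0]
    - [0, 0, 0]
  turn: [0, 0, 0]

```text
clock: 16.65
tool_pos: [0.5005, -0.0953, 0.1373]
ee_rot: [2.221, -2.222, 0.001]
force: [-5.9, 1.1, 15.5]
finger_gap: 0.0005
```

Call:
arm_command:
  hand: [0, 0, 0, 0, 0, 0, 0, 0, 0, 0]
  dp:
    - [0, 0, -0.002]
    - [0, 0, -0.008]
    - [0, 0, -0.015]
    - [0, 0, -0.015]
    - [-0.026, -0.0052, 0]
    - [-0.026, -0.0052, 0]
    - [-0.026, -0.0052, 0]
    - [-0.026, -0.0052, 0]
    - [-0.028, -0.0054, 0]
    - [0, 0, 0]
  turn: [0, 0, 0, 0, 0, 0, 0, 0, 0, 0]

```text
clock: 17.48
tool_pos: [0.5265, 0.043, 0.1764]
ee_rot: [-2.227, 2.212, 0.003]
force: [0.0, 1.4, -0.5]
finger_gap: 0.0008
```

```bash
python3 - <<'E'
from station import manip
from h import *
import cv2
manip.camera("top");c=manip.camera("wrist");cv2.imwrite("pics/w9.png",c["color"][:,:,::-1])
t=manip.camera("top");cv2.imwrite("pics/t9.png",cv2.resize(t["color"][150:330,230:470,::-1],(800,600)))
o=manip.get_obs();print(o["clock"],o["tool_pos"],o["force"])
E
```

```text
17.6333 [0.52625383 0.03645054 0.17587684] [ 0.00595247 -0.52700854 -0.71940857]
```

View pics/w9.png

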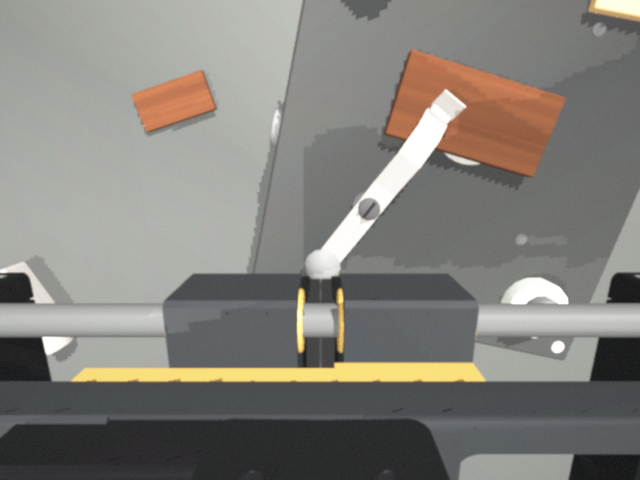

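Call:
arm_command:
  hand: [0, 0, 0, 0, 0, 0, 0]
  dp:
    - [0, -0.0005, 0.01]
    - [0, 0, 0.01]
    - [0, 0, 0.01]
    - [0, 0, 0.004]
    - [0, 0, 0.002]
    - [0, 0, 0]
    - [0, 0, 0]
  turn: [0, 0, 0, 0, 0, 0, 0]

```text
clock: 18.22
tool_pos: [0.5271, 0.0367, 0.1402]
ee_rot: [-2.221, 2.222, -0.0]
force: [0.5, 0.3, -0.1]
finger_gap: 0.0006
```

Call:
arm_command:
  hand: [0, 0, 0, 0, 0]
  dp:
    - [0, 0, 0.001]
    - [0, 0, 0.001]
    - [0, 0, 0.001]
    - [0, 0, 0.001]
    - [0, 0, 0]
  turn: [0, 0, 0, 0, 0]

```text
clock: 18.63
tool_pos: [0.527, 0.0367, 0.1359]
ee_rot: [2.221, -2.222, 0.0]
force: [-0.6, -0.1, -1.1]
finger_gap: 0.0003
```

Call:
arm_command:
  hand: [0, 0, 0, 0]
  dp:
    - [0, 0, 0.0005]
    - [0, 0, 0.0005]
    - [0, 0, 0]
    - [0, 0, 0]
  turn: [0, 0, 0, 0]

```text
clock: 18.97
tool_pos: [0.5271, 0.0367, 0.1353]
ee_rot: [-2.221, 2.222, -0.0]
force: [-0.5, -0.3, 1.9]
finger_gap: 0.0002
```

Call:
arm_command:
  hand: [0, 0, 0, 0]
  dp:
    - [0, 0, 0.0004]
    - [0, 0, 0.0003]
    - [0, 0, 0]
    - [0, 0, 0]
  turn: [0, 0, 0, 0]

```text
clock: 19.3
tool_pos: [0.5274, 0.037, 0.135]
ee_rot: [-2.221, 2.221, -0.001]
force: [-1.7, 1.0, 6.9]
finger_gap: 0.0003
```

Call:
arm_command:
  hand: [0, 0, 0, 0]
  dp:
    - [0, 0, 0.0004]
    - [0, 0, 0.0004]
    - [0, 0, 0]
    - [0, 0, 0]
  turn: [0, 0, 0, 0]

```text
clock: 19.63
tool_pos: [0.5274, 0.0371, 0.1343]
ee_rot: [-2.221, 2.221, -0.001]
force: [-1.7, 0.3, 7.4]
finger_gap: 0.0007
```

Call:
arm_command:
  hand: [0, 0, 0, 0]
  dp:
    - [0, 0, 0.0004]
    - [0, 0, 0.0003]
    - [0, 0, 0]
    - [0, 0, 0]
  turn: [0, 0, 0, 0]

```text
clock: 19.97
tool_pos: [0.5275, 0.0371, 0.1337]
ee_rot: [-2.221, 2.221, -0.001]
force: [-2.4, 0.7, 7.7]
finger_gap: 0.0004
```

Call:
arm_command:
  hand: [0, 0, 0]
  dp:
    - [0, 0, 0.0003]
    - [0, 0, 0]
    - [0, 0, 0]
  turn: [0, 0, 0]

```text
clock: 20.22
tool_pos: [0.5275, 0.0371, 0.1334]
ee_rot: [-2.221, 2.221, -0.001]
force: [-1.1, 0.3, 8.8]
finger_gap: 0.0004
```

Call:
arm_command:
  hand: [0, 0, 0]
  dp:
    - [0, 0, 0.0003]
    - [0, 0, 0]
    - [0, 0, 0]
  turn: [0, 0, 0]

```text
clock: 20.47
tool_pos: [0.5276, 0.0371, 0.1332]
ee_rot: [-2.221, 2.221, -0.001]
force: [-1.7, 1.4, 8.7]
finger_gap: 0.0005
```

```bash
python3 - <<'E'
import numpy as np
s=np.array([.5640,.0130]);f=np.array([.5275,.0371])
v=f-s;r=np.hypot(*v);a0=np.degrees(np.arctan2(v[1],v[0]));print(r,a0)
a=np.radians(a0+np.arange(0,25)*2.9);p=s+r*np.c_[np.cos(a),np.sin(a)]
d=np.diff(p,axis=0);print(np.c_[-d[:,1],-d[:,0]].round(4).tolist());print(p[[6,12,18,24]].round(4))
E
```

```text
0.04373854135656559 146.56425576033826
[[0.0019, 0.0012], [0.0019, 0.0011], [0.002, 0.001], [0.002, 0.0009], [0.0021, 0.0008], [0.0021, 0.0007], [0.0021, 0.0006], [0.0022, 0.0004], [0.0022, 0.0003], [0.0022, 0.0002], [0.0022, 0.0001], [0.0022, 0.0], [0.0022, -0.0001], [0.0022, -0.0002], [0.0022, -0.0003], [0.0022, -0.0004], [0.0021, -0.0006], [0.0021, -0.0007], [0.0021, -0.0008], [0.002, -0.0009], [0.002, -0.001], [0.0019, -0.0011], [0.0019, -0.0012], [0.0018, -0.0013]]
[[ 0.522   0.0251]
 [ 0.5203  0.012 ]
 [ 0.5226 -0.0011]
 [ 0.5287 -0.0128]]
```

Call:
arm_command:
  hand: [0, 0, 0, 0, 0, 0, 0]
  dp:
    - [0.0019, 0.0012, 0.0002]
    - [0.0019, 0.0011, 0]
    - [0.002, 0.001, 0]
    - [0.002, 0.0009, 0]
    - [0.0021, 0.0008, 0]
    - [0, 0, 0]
    - [0, 0, 0]
  turn: [0, 0, 0, 0, 0, 0, 0]

```text
clock: 21.05
tool_pos: [0.5225, 0.0272, 0.133]
ee_rot: [-2.221, 2.221, -0.001]
force: [-3.0, 0.6, 9.5]
finger_gap: 0.0005
```

```bash
python3 - <<'E'
from station import manip
import cv2
c=manip.camera("wrist");cv2.imwrite("pics/w10.png",c["color"][:,:,::-1])
c=manip.camera("scene");cv2.imwrite("pics/s10.png",cv2.resize(c["color"][140:320,220:460,::-1],(800,600)))
o=manip.get_obs();print(o["clock"],o["tool_pos"],o["force"])
E
```

```text
21.15 [0.52246733 0.02729715 0.13304277] [-3.45146498  0.42786033 10.31278485]
```

View pics/s10.png

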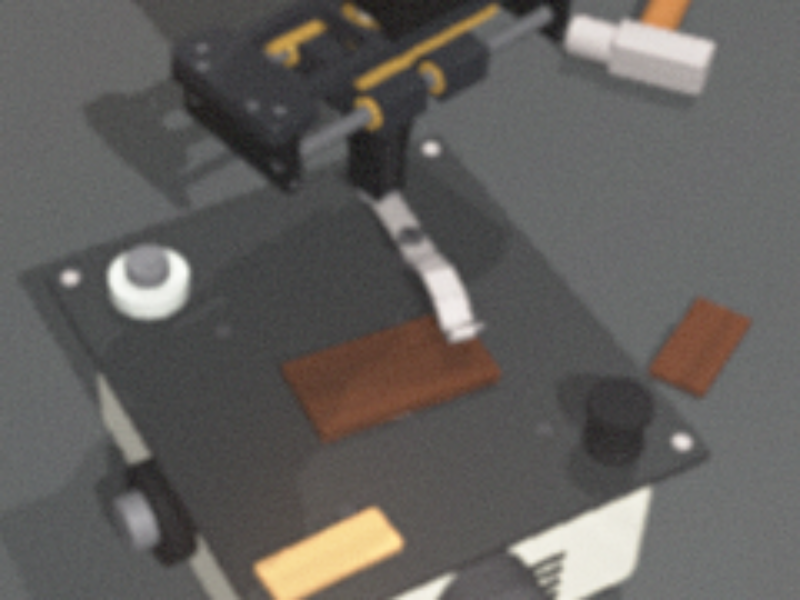

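View pics/w10.png

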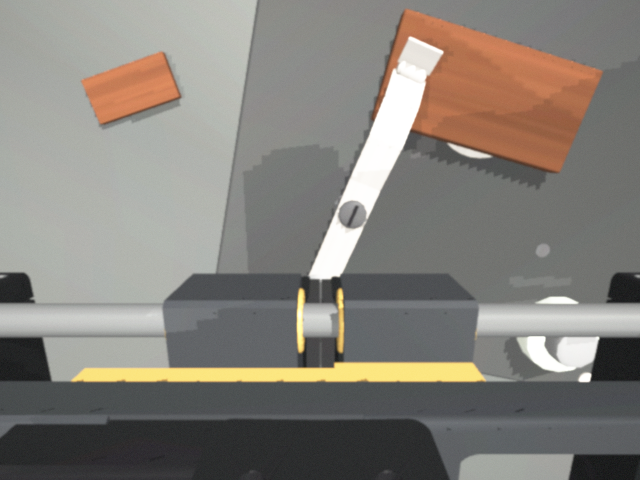

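Call:
arm_command:
  hand: [0, 0, 0, 0, 0, 0, 0, 0, 0]
  dp:
    - [0.0021, 0.0009, 0]
    - [0.0021, 0.0008, 0]
    - [0.0022, 0.0006, 0]
    - [0.0022, 0.0004, 0]
    - [0.0022, 0.0002, 0]
    - [0.0022, 0.0001, 0]
    - [0.0022, 0, 0]
    - [0, 0, 0]
    - [0, 0, 0]
  turn: [0, 0, 0, 0, 0, 0, 0, 0, 0]

```text
clock: 21.9
tool_pos: [0.5197, 0.0116, 0.1331]
ee_rot: [-2.22, 2.221, -0.002]
force: [-1.6, 0.5, 9.3]
finger_gap: 0.0007
```

```bash
python3 - <<'E'
from station import manip
import cv2
c=manip.camera("wrist");cv2.imwrite("pics/w11.png",c["color"][:,:,::-1])
o=manip.get_obs();print(o["clock"],o["tool_pos"],o["force"])
E
```

```text
21.95 [0.51974046 0.01163115 0.13307967] [-1.91410703 -0.34906382  9.21110004]
```

View pics/w11.png

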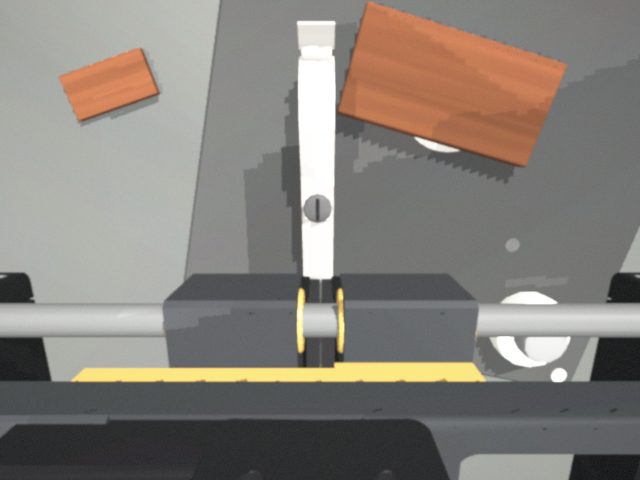

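Nose clear of the slip; carry on back to the parked position.

Call:
arm_command:
  hand: [0, 0, 0, 0, 0, 0]
  dp:
    - [0.0022, 0, 0]
    - [0.0022, -0.0002, 0]
    - [0.0022, -0.0003, 0]
    - [0.0022, -0.0004, 0]
    - [0.0021, -0.0006, 0]
    - [0, 0, 0]
  turn: [0, 0, 0, 0, 0, 0]

```text
clock: 22.45
tool_pos: [0.5214, 0.0005, 0.1331]
ee_rot: [-2.22, 2.221, -0.003]
force: [-1.4, -0.8, 9.3]
finger_gap: 0.0004
```

Call:
arm_command:
  hand: [0, 0, 0, 0, 0, 0, 0]
  dp:
    - [0.0021, -0.0007, 0]
    - [0.0021, -0.0008, 0]
    - [0.002, -0.0009, 0]
    - [0.002, -0.001, 0]
    - [0.0019, -0.0011, 0]
    - [0, 0, 0]
    - [0, 0, 0]
  turn: [0, 0, 0, 0, 0, 0, 0]

```text
clock: 23.03
tool_pos: [0.5259, -0.0096, 0.1331]
ee_rot: [-2.22, 2.221, -0.003]
force: [-1.0, -0.4, 9.6]
finger_gap: 0.0005
```

Call:
arm_command:
  hand: [0, 0, 0, 0, 0, 0, 0, 0, 0, 0]
  dp:
    - [0, 0, -0.0005]
    - [0, 0, -0.0005]
    - [0, 0, -0.0005]
    - [0, 0, -0.0005]
    - [0, 0, -0.001]
    - [0, 0, -0.001]
    - [0, 0, -0.001]
    - [0, 0, -0.001]
    - [0, 0, -0.001]
    - [0, 0, -0.002]
  turn: [0, 0, 0, 0, 0, 0, 0, 0, 0, 0]

```text
clock: 23.87
tool_pos: [0.5247, -0.0093, 0.1408]
ee_rot: [2.221, -2.221, -0.001]
force: [-0.9, -1.0, -0.1]
finger_gap: 0.0005
```

Call:
arm_command:
  hand: [0, 0, 0, 0, 0, 0]
  dp:
    - [0, 0, -0.005]
    - [0, 0, -0.01]
    - [0, 0, -0.015]
    - [0, 0, -0.015]
    - [0, 0, -0.015]
    - [0, 0, 0]
  turn: [0, 0, 0, 0, 0, 0]

```text
clock: 24.37
tool_pos: [0.5263, -0.0092, 0.2045]
ee_rot: [-2.22, 2.22, -0.005]
force: [1.2, 0.0, 0.8]
finger_gap: 0.0006
```

```bash
python3 - <<'E'
from station import manip
from h import *
import cv2
w=manip.camera("wrist");cv2.imwrite("pics/w12.png",w["color"][:,:,::-1])
c=manip.camera("scene");cv2.imwrite("pics/s12.png",cv2.resize(c["color"][160:340,230:450,::-1],(733,600),interpolation=cv2.INTER_CUBIC))
o=manip.get_obs();print(o["clock"],o["tool_pos"],o["force"])
# slip shift in scene: compare with start
a=cv2.imread("pics/scene0.png")[225:280,300:380].astype(np.float32);b=c["color"][225:280,300:380,::-1].astype(np.float32)
print(cv2.phaseCorrelate(a[:,:,2].copy(),b[:,:,2].copy(),cv2.createHanningWindow((80,55),cv2.CV_32F)))
# slip mask centroid, same in both
def cen(im):
    im=im.astype(int);m=((im[:,:,2]-im[:,:,0])>25);m&=(np.indices(m.shape)[1]>20)*1>0;r,c_=np.nonzero(m);return r.mean(),c_.mean(),m.sum()
print(cen(a),cen(b))
E
```

```text
24.4667 [ 0.52512696 -0.00947091  0.20156604] [-0.07079071 -0.43419217 -0.46826967]
((0.18744867018811817, -0.08252911213024916), 0.8062826371192933)
(np.float64(25.52428810720268), np.float64(42.24036850921273), np.int64(1194)) (np.float64(25.53271812080537), np.float64(42.23154362416108), np.int64(1192))
```

View pics/s12.png

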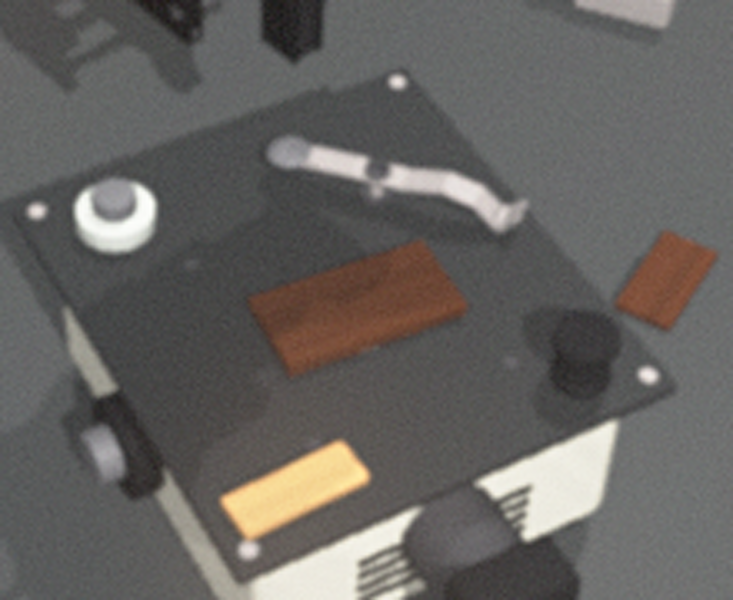

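View pics/w12.png

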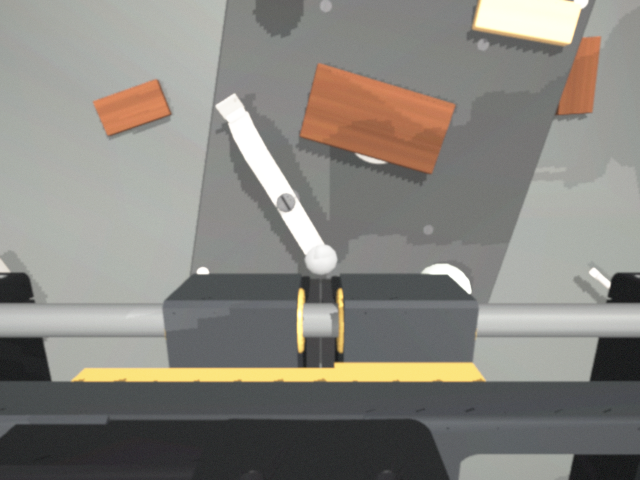

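The clip is parked and clear, the slip has not visibly moved (centroid shift under 0.02 px), and the button is up.

```bash
python3 -c "
from station import manip
print(manip.finish_job())"
```

```text
the job is handed in; nothing more can be done
None
```

The job is done and handed in at about 24.5 s on the robot's clock. No verdict was reported, so what follows rests on my own readings.

- **Clip onto the slip:** I felt the thumb button with closed fingers; its top was about 18–19 mm above the stage. I pressed it to the stop (peak about 11–12 N including sideways force) and swung the clip over the slip at about 9–10 N. I let it down at about 2.4 mm/s and withdrew fully, so it held the slip by itself.
- **Picture:** I pressed the capture button through its full travel of about 6 mm. The last press ran up to about 15 N against its stop, above the 5 N it needs, and then I released it.
- **Clip back:** I raised the nose again, swung the clip back and released it. Going by where the finger left the thumb button, its swing is about 0.3 rad.

**Last checks, all from the pictures:**
- The slip's outline shifted by less than 0.02 px in the scene view. A rougher image correlation gave about 0.2 px; both are well under 1 mm.
- The clip looks clear of the slip and the capture button looks up.
- I saw no other bench item disturbed, but I did not measure them.

The 4.5 N bearing force of the nose on the slip could not be read directly; I inferred it from the clip resting on the slip and from the force felt when lifting it again. No check failed.

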